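Release the battery pack from the sloping charger and catch it

ROBOT

A 7-joint arm with a two-finger parallel gripper is mounted at the origin on a cart in front of the work surface, level with it; the furniture and walls round the work are solid. World frame = base frame: x ahead of the robot, y to its left, z up, the work surface at z = 0. Lengths are in m, angles in rad, forces in N, time in s.
With the tool pointing down it reaches from about 0.35 to 0.9 m from the base axis. Payload 8.1 kg.
Tool frame: the origin (TCP) lies midway between the tips of the shut fingers; the grasp point (between the pads) lies 19 mm behind it; z points along the fingers, y is the direction in which the jaws open and shut (so a half turn about z gives the same grasp; the last joint's range is limited). The gripper opens to 92 mm and grips with 3 to 60 N. Pads are 19 mm wide; open, the fingers measure 130 mm over their backs; the gripper's body (75 mm by 190 mm) begins 47 mm behind the grasp point.
Start: joints at [1.012, 0.434, 0.025, 1.573, -0.012, 1.134, -0.075], TCP at [0.275, -0.561, 0.227] pointing down, gripper open.
Joint ranges: [-2.62, 2.62], [-0.44, 2.09], [-1.27, 1.32], [0.08, 2.57], [-1.32, 4.46], [0.12, 2], [-2.74, 2.74]. Speed limits (rad/s): [2.22, 2.22, 3.01, 3.01, 3.14, 3.14, 3.14].

INTERFACE

Orientations are given as a rotation vector (axis times angle).
In Python, from cell import monitor, get_image, get_calibration, workorder, look_for, masks_of gives the robot as it stands.
- The arm moves only by the shell command python3 -m crank 'ROWS' [FORCE]. ROWS is JSON, a list of rows, each a list of 3 entries, a list of its own where there are three numbers: the shift along the tool's x, y, z in cm, then the turn about the tool's z in degrees, then the closure in counts, from 0 (fully open) to 255 (shut). A call has 1 to 5 rows; each row shifts and turns the commanded pose from where the row before left it, along the tool's axes as they then stand; what a row does not reach is not made up. A row lasts 1/10 s, in which the tool goes at most 50 mm and 8.59 degrees, less where a joint would pass 70% of its speed; a pose out of reach is approached as far as the arm can. A call with a gripper value outside its range is refused whole. The fingers move at their own pace and stop on an object; FORCE is the grip in N (left out, the last holds). Time passes only in rows, so rows that do not move let the fingers close. It gives the time, the measured TCP pose, the force and the opening at its end, in the units of the state.
- monitor.observe(): the state, without advancing time (a new reading comes with each control period).
- get_image(name): name is "scene" or "top" or "wrist"; returns (picture, depth): 420x560x3 uint8, red, green, blue; 420x560 float32, m along the optical axis (not along the pixel's ray), 0 where there is no reading.
- get_calibration(name): a dict with "fx", "fy", "cx", "cy" (pixels), "R" (3x3) and "t" (3): a world point X has camera coordinates R X + t. Camera axes: x right, y down, z forward; pixel columns grow to the right and rows downward; lengths in m; the calibration is good to about 2 mm. A picture is of the moment at which its call begins: read the wrist's pose just before it. get_calibration takes no time and is no camera call; for the wrist camera it gives the pose at the moment of the call.
- workorder.sign_off(): hands the job in, once; it reports no verdict.
Trained networks look in the newest picture that a camera, given by its name, has taken for a name from the list of things; names that differ only in an ending like _2 or _b are one class to them, and where a whole thing is asked for, a point or a joint stands for the part that bears it (a point fixed in the world has none). Each returns a list of dicts, best first, with "score" (0 to 1); they miss things now and then, are a little off and sometimes report something else, mostly with a low value. They report only what shows in the picture. A call takes as long as a camera call. They do not tell look-alikes from the thing itself.
- look_for(label, camera): "location" ([x, y, z] in m, in world coordinates, good to about 4 mm: the middle of the surface that is visible of it).
- masks_of(label, camera): "region" (420x560 bool, what is visible of it).
The state is a dict: "clock": time; "joints": joint angles; "dq": joint speeds; "joint_efforts": joint torques, N m; "position": TCP position; "ee_rot": TCP orientation; "force": force on the tool from outside, world axes, zero at the start; "ft_torque": the same for the moment, N m; "width": opening from 0.0 (shut) to 1.0 (fully open).
Only numpy, scipy, OpenCV 4.12 (cv2) and the standard library are available. Lean on these libraries where they do the work, as an engineer would, in place of code of your own. Each camera call takes 0.05 s, during which the arm holds its last target.

TASK

The battery pack in the sloping bench charger is full. Press the blue release button right down with one finger and, as the springs kick the pack loose, stop it on the slide with the other finger before it slides away. Do not lift the pack, leave everything else where it is, and finish holding it like that: button still right down, pack at rest against your other finger.

Things in the scene. Friction and masses are not known exactly. Their poses are not given: they have to be found in the camera images.
- dock: Dark grey bench charger, fixed, 205 mm long, 126 mm wide, 128 mm high at the tall end. Origin: on the bench below the centre line of its slide. x: level, from the low open end to the tall contact head; y: level, to the button's side. The slide falls 18 degrees to -x between two rails (80 mm over both, tops 15 mm above its floor) and ends 103 mm from the origin, 21 mm above the bench.
- slide_home (a point): Point on the slide's floor, on its centre line, under the docked pack's front face: 17 mm from the dock's origin towards -x, 49 mm above the bench. x: up the slope; y: level, to the button's side; z: square to the slide's floor. Behind the docked pack two spring plungers (10 mm stroke, 5 N falling to 2 N) push it down the slope.
- release (a joint): Travel of the blue release button in m, square to the slide's floor: 0 up, 0.008 right down. Sprung: 2 N to start, 4.4 N right down; it comes up when let go. At about 0.005 its steel pawl, which stands before the pack's foot, has dropped below the floor and frees the pack.
- button_top (a point): Centre of the button's level top, 30 mm (dock x) by 28 mm (dock y). It stands beside the slide, 62 mm from the centre line on the +y side, 36 mm down the slope from the docked pack's front face. Its top is 26 mm above the plane of the slide's floor when up, 18 mm when right down: a fingertip at that height over the slide clears floor and rails.
- pack: Loose light grey battery pack on a dark foot, about 0.27 kg, 80 mm long (along the slide), 68 wide, 42 high. Origin: at the bottom middle of its front face (the one to the low end); axes as slide_home's. Its foot runs under the rails' lips. Once free it is off the low end within a second unless something stands in its way; a finger meets its shell, 18 to 42 mm above the floor.
- pack_nose (a point): Middle of the pack's front face, at the height of its top (42 mm above the slide's floor; the top edge is bevelled by 6 mm). The face is square to the slide, so it leans out over the slope, and an upright finger meets it near the top.
- multimeter: Yellow multimeter, 143 x 79 x 47 mm, loose bystander. Origin: centre of its underside, as for all bystanders.
- tape_black: Roll of black tape, 64 mm across, 18 mm high, loose bystander near the dock.
- sd_small: Small orange screwdriver, 118 mm long, 16 mm high, loose bystander near the dock.
- hammer: Hammer with a wooden handle, 292 mm long, loose bystander.
- sd_red: Red screwdriver, 210 mm long, loose bystander.
- oil_can: Green oil can with a thin spout, 187 mm high, loose bystander.
There are look-alikes about, which are no part of the job. Of the things shaped like the pack, the grey one is meant. There is more than one size of the dock; the one meant has the size given above.

How it is judged:
On the way, in this order (a step that is already met when the one before it is completed fails the run):
1. the blue release button is pressed while the pack is still docked (value of joint release above 0.003 m and x of pack_nose in the frame of slide_home above -0.004 m).
2. the pack, kicked out of the contacts, is stopped on the slide by a finger (x of pack_nose in the frame of slide_home between -0.055 and -0.005 m and contact force between the fingers and pack above 0.1 N and linear speed of pack below 0.02 m/s), for 0.3 s.
At the end, for the whole second after the job is handed in: the pack is 5 to 55 mm down the slide from its docked place, still in the rails, at rest (under 20 mm/s) and leaning on a finger (over 0.1 N), while the release button is still held down (at least 6 of its 8 mm) (all of step 2 and z of pack in the frame of slide_home below 0.006 m and value of joint release above 0.006 m); the arm keeps its last pose, push and grip.
It fails at once if the pack slides away: more than 60 mm down the slide (x of pack_nose in the frame of slide_home below -0.06 m).
It fails at once if the pack is lifted out of its rails (z of pack in the frame of slide_home above 0.01 m).
It fails at once if a bystander on the bench is moved by more than 20 mm (distance of any of hammer, sd_red, oil_can, multimeter, sd_small, tape_black from where it was at the start of the episode above 0.02 m).
It also fails if it takes over 32 s, if anything falls off the work surface, if the arm or the gripper's body presses on something with over 40 N, if the wrist force passes 120 N, or if a joint passes its speed limit or range.

## Working session

There is one attempt and no reset: what is moved stays moved. The work goes in short steps, Python scripts to look and compute and a shell command to move; the robot and the scene stay as the last step left them, time stands still between calls to the robot, and variables do not carry over. Pictures are saved under pics/ and viewed, and the job is handed in when it is done.

```bash
ls; mkdir -p pics
cat > h.py <<'E'
import numpy as np, cv2
from cell import monitor, get_image, get_calibration, workorder, look_for, masks_of
def snap(c,f=None):
    im,d=get_image(c); 
    if f: cv2.imwrite('pics/'+f,im[:,:,::-1])
    return im,d
def w2p(c,X,cal=None):
    k=cal or get_calibration(c); p=np.array(k['R'])@np.array(X)+np.array(k['t']); return np.array([k['fx']*p[0]/p[2]+k['cx'],k['fy']*p[1]/p[2]+k['cy'],p[2]])
def cloud(c,d,cal=None):
    k=cal or get_calibration(c); v,u=np.mgrid[0:d.shape[0],0:d.shape[1]]
    P=np.stack([(u-k['cx'])/k['fx']*d,(v-k['cy'])/k['fy']*d,d],-1)
    return (P-np.array(k['t']))@np.array(k['R'])
E
python3 - <<'E'
from h import *
np.set_printoptions(precision=3,suppress=True)
print(monitor.observe())
for c in ['scene','top']:
    im,d=snap(c,c+'0.png'); np.savez(c+'0.npz',im=im,d=d)
    for l in ['dock','pack','button_top']:
        print(c,l,[(round(r['score'],2),np.round(r['location'],3),w2p(c,r['location'])[:2].round()) for r in look_for(l,c)])
E
```

```text
pics
{'clock': 0.0, 'joints': array([ 1.012,  0.435,  0.025,  1.573, -0.012,  1.134, -0.075]), 'dq': array([-0.001,  0.   , -0.001, -0.001, -0.002,  0.001, -0.   ]), 'joint_efforts': array([ -0.054, -64.591,   0.893, -29.945,  -0.077,   0.268,   0.006]), 'position': array([ 0.275, -0.561,  0.227]), 'ee_rot': array([3.06, 0.71, 0.  ]), 'force': array([-0.484, -0.374, -0.484]), 'ft_torque': array([ 0.003,  0.012, -0.016]), 'width': 1.003653219527416}
scene dock [(0.62, array([0.493, 0.08 , 0.046]), array([270., 226.])), (0.57, array([0.451, 0.27 , 0.038]), array([219., 261.])), (0.57, array([0.609, 0.141, 0.013]), array([234., 220.]))]
scene pack [(0.64, array([0.534, 0.049, 0.094]), array([271., 203.])), (0.62, array([ 0.39 , -0.088,  0.039]), array([334., 226.]))]
scene button_top [(0.64, array([0.414, 0.296, 0.046]), array([216., 271.])), (0.44, array([0.465, 0.105, 0.063]), array([267., 230.]))]
top dock [(0.8, array([0.457, 0.258, 0.035]), array([216., 233.])), (0.72, array([0.491, 0.054, 0.056]), array([283., 220.]))]
top pack [(0.87, array([ 0.403, -0.102,  0.045]), array([336., 248.])), (0.59, array([0.545, 0.046, 0.103]), array([286., 199.]))]
top button_top [(0.61, array([0.468, 0.103, 0.061]), array([267., 228.])), (0.39, array([0.424, 0.29 , 0.048]), array([205., 244.]))]
```

View pics/scene0.png

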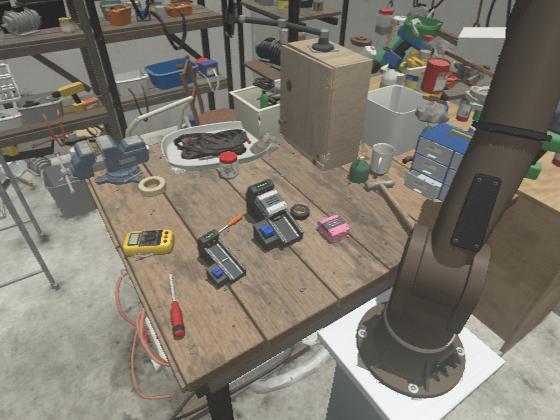

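View pics/top0.png

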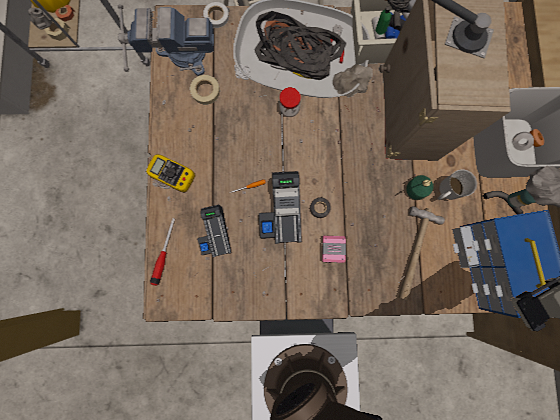

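Run:
```python
from h import *
np.set_printoptions(precision=3,suppress=True)
z=np.load('top0.npz');im=z['im'];cr=cv2.resize(im[150:300,170:370],None,fx=4,fy=4,interpolation=cv2.INTER_CUBIC)
cv2.imwrite('pics/crop0.png',cr[:,:,::-1])
P=cloud('top',z['d']);print(get_calibration('top'))
for u in range(200,360,8):
  pass
# height map picture
h=np.clip(P[...,2]*1000/130*255,0,255).astype(np.uint8)
cv2.imwrite('pics/h0.png',cv2.resize(cv2.applyColorMap(h,cv2.COLORMAP_JET)[150:300,170:370],None,fx=4,fy=4))
```

```text
{'fx': 380.070907821045, 'fy': 380.070907821045, 'cx': 288.0518410706164, 'cy': 207.45129815519383, 'R': array([[-0.023, -1.   ,  0.013],
       [-0.989,  0.021, -0.147],
       [ 0.147, -0.016, -0.989]]), 't': array([0.05 , 0.53 , 1.125])}
```

View pics/crop0.png

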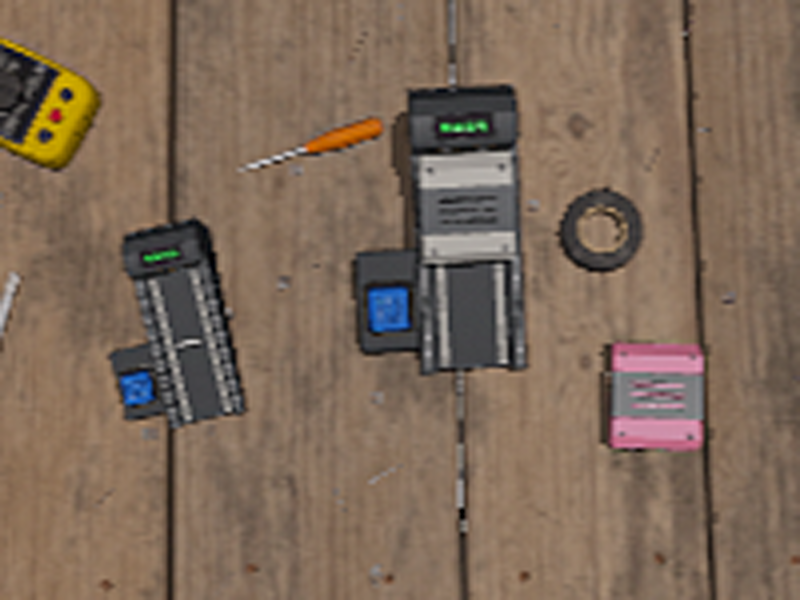

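View pics/h0.png

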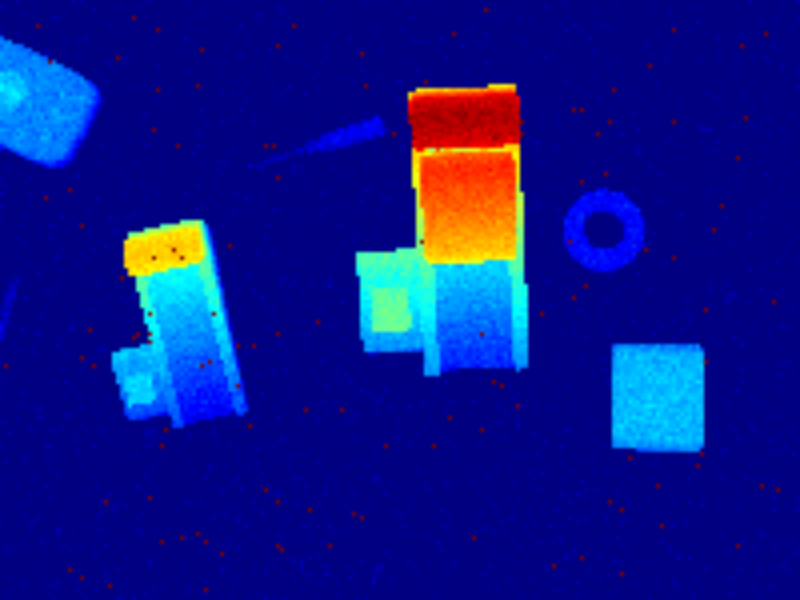

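The candidates in the top view are:
- **Docks:** a large one with the grey pack at (285,215), and a small empty one at (215,230).
- **Packs:** the grey one at (286,199), and a loose pink one at (335,250).
- **Buttons:** (267,228) on the large dock, and (205,244) on the small one.

The crop shows that the large dock holding the grey pack, with its button at (267,228), fits the description. Next I'll measure its pose.

```bash
cat > fit.py <<'E'
from h import *
from scipy.optimize import least_squares
c18,s18=np.cos(np.radians(18)),np.sin(np.radians(18))
T=np.array([c18,0,s18]);N=np.array([-s18,0,c18]);H=np.array([-.017,0,.049])
def dock2w(p,q): 
    c,s=np.cos(p[2]),np.sin(p[2]); q=np.asarray(q); return np.array([p[0]+c*q[0]-s*q[1],p[1]+s*q[0]+c*q[1],q[2]])
BT=H-.036*T+.026*N+[0,.062,0]; BD=BT-.008*N; NOSE=H+.042*N
E
python3 - <<'E'
from fit import *
np.set_printoptions(precision=4,suppress=True)
for c in ['top','scene']:
    z=np.load(c+'0.npz');im=z['im'].astype(int);P=cloud(c,z['d'])
    R=(P[...,0]>.38)&(P[...,0]<.68)&(P[...,1]>-.02)&(P[...,1]<.15)
    blue=R&(im[...,2]>im[...,0]+50)&(P[...,2]>.045)
    b=P[blue]; print(c,'button',len(b),np.median(b,0),b.min(0),b.max(0))
    pk=R&(P[...,2]>.088)&(P[...,2]<.116)
    q=P[pk]; A=np.c_[q[:,:2],np.ones(len(q))]
    w=np.ones(len(q),bool)
    for _ in range(6):
        s=np.linalg.lstsq(A[w],q[w,2],rcond=None)[0]; w=abs(A@s-q[:,2])<.004
    print('pack plane n',w.sum(),'slope deg',np.degrees(np.arctan(np.hypot(*s[:2]))),'yaw',np.degrees(np.arctan2(s[1],s[0])),'centre',q[w].mean(0), 'rect',cv2.minAreaRect((q[w][:,:2]*1000).astype(np.float32)))
    hd=P[R&(P[...,2]>.118)&(P[...,2]<.14)];print('head',len(hd),cv2.minAreaRect((hd[:,:2]*1000).astype(np.float32)),hd.mean(0))
    m=P[R&(P[...,2]>.02)&(P[...,2]<.14)&(P[...,1]<.15)];print('all',cv2.minAreaRect((m[:,:2]*1000).astype(np.float32)),m.min(0),m.max(0))
E
```

```text
top button 105 [0.47   0.103  0.0613] [0.4546 0.0882 0.0454] [0.4862 0.1186 0.0665]
pack plane n 521 slope deg 15.423984923931778 yaw 0.4070844298344352 centre [0.5414 0.0429 0.1004] rect ((558.350830078125, 43.68958282470703), (109.0290298461914, 70.79625701904297), 5.341410160064697)
head 303 ((599.2581176757812, 44.995147705078125), (35.98541259765625, 77.92589569091797), 0.2164098024368286) [0.5989 0.0444 0.1226]
all ((528.08740234375, 65.03584289550781), (209.97671508789062, 126.31864929199219), 1.7771798372268677) [0.4229 0.0006 0.0201] [0.6345 0.1273 0.1298]
scene button 75 [0.4704 0.1039 0.0619] [0.4537 0.0818 0.0509] [0.4961 0.1171 0.0647]
pack plane n 398 slope deg 14.766587490399491 yaw -9.576477566935823 centre [0.5422 0.0454 0.1007] rect ((557.571044921875, 44.60799026489258), (106.38920593261719, 74.58551025390625), 4.6260271072387695)
head 171 ((597.0565795898438, 46.11323547363281), (40.198856353759766, 79.88825988769531), 3.437674045562744) [0.5956 0.0489 0.1227]
all ((528.4789428710938, 66.59442138671875), (209.63931274414062, 128.10008239746094), 2.08486008644104) [ 0.4232 -0.      0.02  ] [0.6327 0.1299 0.128 ]
```

```bash
R='[[3.2,-3.4,0],0,130]'; python3 -m crank '[[[2.5,-2.6,0],0,130],[[3.2,-3.4,0],0,130],[[3.2,-3.4,0],0,130],[[3.2,-3.4,0],0,130],[[3.2,-3.4,0],0,130]]' 20; python3 -m crank '[[[3.2,-3.4,0],0,130],[[3.2,-3.4,0],0,130],[[3.2,-3.4,0],0,130],[[3.2,-3.4,0],0,130],[[3.2,-3.4,0],0,130]]'
```

```text
clock: 0.9
position: [0.3409, -0.3462, 0.2263]
ee_rot: [-3.059, -0.709, 0.001]
force: [2.3, -0.3, -3.2]
width: 0.614
clock: 1.4
position: [0.4096, -0.1234, 0.2265]
ee_rot: [-3.06, -0.709, 0.001]
force: [1.0, 0.6, -2.6]
width: 0.489
```

```bash
python3 -m crank '[[[3.2,-3.4,0],0,130],[[3.2,-3.4,0],0,130],[[3.2,-3.4,0],0,130],[[0,0,0],8,130],[[0,0,0],8,130]]'; python3 -m crank '[[[0,0,0],8.4,130],[[0,0,0],0,130],[[0,0,0],0,130]]'
python3 - <<'E'
from fit import *
np.set_printoptions(precision=4,suppress=True)
o=monitor.observe();print(o)
im,d=snap('wrist','w1.png');np.savez('w1.npz',im=im,d=d)
snap('top','t1.png')
cal=get_calibration('wrist')
for l in ['button_top','pack']:
    print(l,[(round(r['score'],2),np.round(r['location'],3),w2p('wrist',r['location'])[:2].round()) for r in look_for(l,'wrist')])
E
```

```text
clock: 1.9
position: [0.4509, 0.0102, 0.2262]
ee_rot: [-3.129, -0.274, 0.002]
force: [-0.2, -0.5, -2.3]
width: 0.489
clock: 2.2
position: [0.4509, 0.0085, 0.2264]
ee_rot: [3.141, 0.054, -0.001]
force: [-0.2, 0.5, -2.2]
width: 0.489
{'clock': 2.2, 'joints': array([ 0.1348,  0.1751, -0.3118,  1.9546,  0.0627,  1.022 , -1.7417]), 'dq': array([ 0.0081, -0.0024, -0.0053, -0.0019, -0.0007, -0.0013,  0.0038]), 'joint_efforts': array([ -0.2446, -43.073 ,  -1.3722, -29.6531,  -0.0143,  -0.0767,
        -0.4577]), 'position': array([0.4509, 0.0085, 0.2264]), 'ee_rot': array([ 3.141 ,  0.054 , -0.0014]), 'force': array([-0.1631,  0.5265, -2.2455]), 'ft_torque': array([ 0.2474,  0.1545, -0.0101]), 'width': 0.48860247792181605}
button_top [(0.87, array([0.421, 0.289, 0.042]), array([ 38., 217.])), (0.64, array([0.478, 0.103, 0.066]), array([192., 175.])), (0.45, array([ 0.538, -0.066,  0.013]), array([350., 123.]))]
pack [(0.89, array([ 0.42 , -0.089,  0.041]), array([366., 228.])), (0.61, array([0.549, 0.045, 0.103]), array([244., 100.]))]
```

View pics/w1.png

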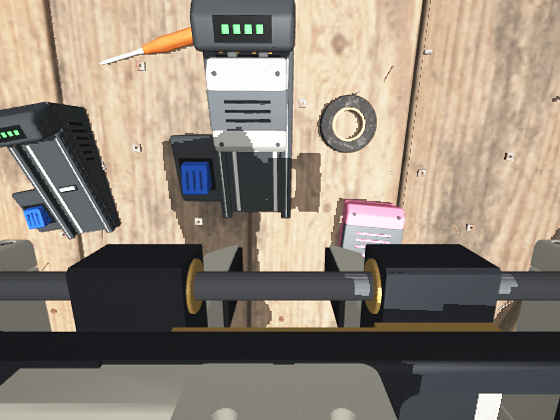

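The wrist view shows the large dock: pack at (245,100), blue button at (195,178), slide open towards the fingers. I'll refine the pose from the wrist depth.

Run:
```python
from fit import *
np.set_printoptions(precision=4,suppress=True)
z=np.load('w1.npz');im=z['im'].astype(int);P=cloud('wrist',z['d'])
v,u=np.mgrid[0:420,0:560]
R=(u>130)&(u<315)&(v<240)&(z['d']>0)
def rect(m): return cv2.minAreaRect((m[:,:2]*1000).astype(np.float32))
b=P[R&(im[...,2]>im[...,0]+50)&(P[...,2]>.055)&(P[...,2]<.07)];print('button',len(b),b.mean(0),np.percentile(b,[2,98],axis=0),rect(b))
m=P[R&(P[...,2]>.02)&(P[...,2]<.14)];print('all',rect(m),m.min(0),m.max(0))
def plane(q,n=6,t=.002):
    w=np.ones(len(q),bool);A=np.c_[q[:,:2],np.ones(len(q))]
    for _ in range(n):
        s=np.linalg.lstsq(A[w],q[w,2],rcond=None)[0]; w=abs(A@s-q[:,2])<t
    return s,w
q=P[R&(u>215)&(u<280)&(v>62)&(v<148)];s,w=plane(q);print('packtop',len(q),np.degrees(np.arctan(np.hypot(*s[:2]))),np.degrees(np.arctan2(s[1],s[0])),q[w].mean(0))
q=P[R&(u>238)&(u<270)&(v>165)&(v<205)];s,w=plane(q);print('floor',len(q),w.sum(),np.degrees(np.arctan(np.hypot(*s[:2]))),np.degrees(np.arctan2(s[1],s[0])),q[w].mean(0))
# pack edges: rows
for v0 in (70,80,100,120,140):
    r=R[v0]&(P[v0,:,2]>.08); print(v0,P[v0,r][[0,-1]])
print('front edge by col')
for u0 in (225,240,255,270):
    r=R[:,u0]&(P[:,u0,2]>.07); print(u0,P[r.nonzero()[0][-3:],u0])
p=[.5311,.0433,np.radians(1.8)]
for n,x in dict(BT=BT,NOSE=NOSE,bev=H+.036*N,low=[-.103,0,.021]).items(): W=dock2w(p,x);print(n,W,w2p('wrist',W)[:2])
```

```text
button 891 [0.4748 0.1013 0.0628] [[0.4583 0.0883 0.0561]
 [0.4903 0.1151 0.0653]] ((474.42138671875, 102.16339111328125), (33.06193923950195, 28.525510787963867), 1.682578444480896)
all ((528.4580688476562, 64.77393341064453), (204.93634033203125, 126.0051498413086), 1.512702226638794) [ 0.4263 -0.0004  0.0205] [0.6325 0.1274 0.1304]
packtop 5423 18.214836409442974 1.5060606843541722 [0.5412 0.0421 0.1022]
floor 1208 1203 18.0574853534075 2.0487732556192975 [0.4646 0.0423 0.0329]
70 [[0.5751 0.0821 0.0854]
 [0.5775 0.0034 0.0856]]
80 [[0.5633 0.0763 0.1071]
 [0.5702 0.0029 0.0802]]
100 [[0.5479 0.0757 0.1047]
 [0.5502 0.008  0.1025]]
120 [[0.5318 0.0758 0.0988]
 [0.5339 0.0083 0.0992]]
140 [[0.5146 0.074  0.0925]
 [0.5167 0.0077 0.0904]]
front edge by col
225 [[0.5066 0.065  0.0875]
 [0.5056 0.0653 0.0859]
 [0.5046 0.0656 0.0844]]
240 [[0.507  0.0508 0.0876]
 [0.506  0.0511 0.0849]
 [0.5051 0.0511 0.0856]]
255 [[0.5075 0.0366 0.0882]
 [0.5065 0.0367 0.086 ]
 [0.5055 0.0369 0.0837]]
270 [[0.5079 0.0225 0.0861]
 [0.5069 0.0225 0.0858]
 [0.506  0.0225 0.085 ]]
BT [0.4699 0.1034 0.0626] [193.3169 182.6968]
NOSE [0.5011 0.0424 0.0889] [248.7402 155.73  ]
bev [0.503  0.0424 0.0832] [249.3325 153.434 ]
low [0.4282 0.0401 0.021 ] [256.5152 213.6426]
```

```bash
python3 -m crank '[[[1.4,-3.15,0],0,130],[[1.4,-3.15,0],0,130],[[0,0,4],0,130],[[0,0,4],0,130],[[0,0,4],0,130]]'; python3 -m crank '[[[0,0,1.5],0,130],[[0,0,0],0,130],[[0,0,0],0,130]]'
python3 - <<'E'
from fit import *
o=monitor.observe();print(o['position'],o['ee_rot'],o['force'])
snap('wrist','w2.png'); im,d=snap('scene'); 
cv2.imwrite('pics/s2.png',cv2.resize(im[170:290,190:350],None,fx=5,fy=5,interpolation=cv2.INTER_CUBIC)[:,:,::-1])
im,d=snap('top');cv2.imwrite('pics/t2.png',cv2.resize(im[150:270,210:350],None,fx=5,fy=5,interpolation=cv2.INTER_CUBIC)[:,:,::-1])
E
```

```text
clock: 2.9
position: [0.4777, 0.0725, 0.1057]
ee_rot: [-3.141, -0.05, -0.002]
force: [-0.1, -0.3, -3.1]
width: 0.49
clock: 3.2
position: [0.4778, 0.0724, 0.0922]
ee_rot: [-3.141, -0.048, -0.0]
force: [1.4, -0.4, -2.5]
width: 0.491
[0.47775748 0.07240501 0.09215225] [-3.14106273e+00 -4.80378378e-02 -9.84295290e-05] [ 1.40935675 -0.366077   -2.53896375]
```

View pics/w2.png

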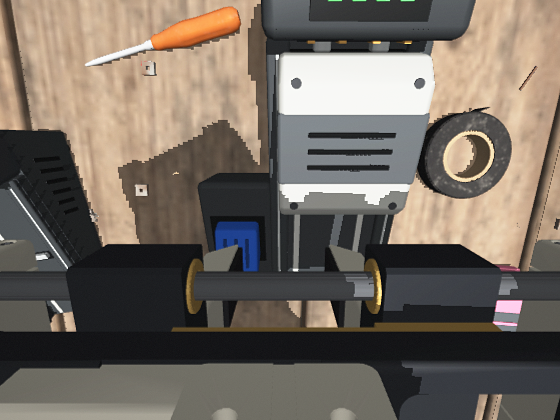

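View pics/s2.png

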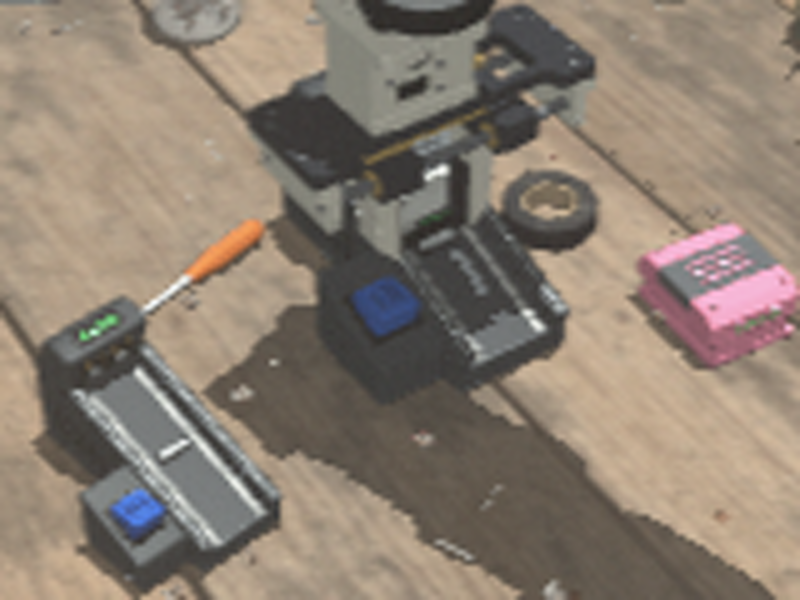

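Run:
```python
from fit import *
from scipy.spatial.transform import Rotation as Ro
o=monitor.observe();R=Ro.from_rotvec(o['ee_rot']).as_matrix();p=o['position']
print(R)
im=cv2.imread('pics/w2.png')
for x in(-.0095,.0095):
  for y in (-.0415,-.0225,.0225,.0415):
    a=w2p('wrist',p+R@[x,y,0]);print(x,y,a[:2].round(),p+R@[x,y,0])
im,d=get_image('wrist');P=cloud('wrist',d)
Q=(P-p)@R  # tool coords
m=(abs(Q[...,1])<.08)&(Q[...,2]>-.045)&(abs(Q[...,0])<.03)&(Q[...,2]<.005)
v,u=m.nonzero();q=Q[m];print(len(q))
for sgn in(-1,1):
  k=q[np.sign(q[:,1])==sgn];print(sgn,len(k),np.percentile(k,[0,5,50,95,100],axis=0).round(4) if len(k) else '')
im,d=get_image('scene');P=cloud('scene',d);Q=(P-p)@R
m=(abs(Q[...,1])<.08)&(Q[...,2]>-.045)&(abs(Q[...,0])<.03)&(Q[...,2]<.006);q=Q[m]
for sgn in(-1,1):
  k=q[np.sign(q[:,1])==sgn];print(sgn,len(k),np.percentile(k,[0,5,50,95,100],axis=0).round(4) if len(k) else '')
pp=[.5313,.042,np.radians(1.75)];print(dock2w(pp,BD),dock2w(pp,BT))
```

```text
[[ 9.99548477e-01  2.99405698e-02  2.53082638e-03]
 [ 2.99395773e-02 -9.99551618e-01  4.29141398e-04]
 [ 2.54254034e-03 -3.53175759e-04 -9.99996705e-01]]
-0.0095 -0.0415 [209. 279.] [0.46777544 0.11369524 0.09305456]
-0.0095 -0.0225 [243. 279.] [0.46834431 0.09470376 0.09304785]
-0.0095 0.0225 [323. 279.] [0.46969163 0.04972393 0.09303195]
-0.0095 0.0415 [357. 279.] [0.4702605  0.03073245 0.09302524]
0.0095 -0.0415 [207. 247.] [0.48676686 0.11426409 0.09310286]
0.0095 -0.0225 [242. 247.] [0.48733573 0.09527261 0.09309615]
0.0095 0.0225 [324. 247.] [0.48868305 0.05029279 0.09308026]
0.0095 0.0415 [359. 247.] [0.48925192 0.0313013  0.09307355]
2219
-1 968 [[-0.0096 -0.0389 -0.0449]
 [-0.006  -0.0359 -0.0405]
 [ 0.011  -0.0265 -0.0208]
 [ 0.0115 -0.022  -0.0039]
 [ 0.0295 -0.0003  0.0036]]
1 1251 [[-0.0093  0.0002 -0.0449]
 [-0.0047  0.014  -0.0382]
 [ 0.0111  0.0277 -0.0164]
 [ 0.0296  0.0491  0.0042]
 [ 0.03    0.0636  0.005 ]]
-1 78 [[-0.0144 -0.0422 -0.0446]
 [-0.0133 -0.0413 -0.0421]
 [-0.0113 -0.0363 -0.0262]
 [ 0.0076 -0.0253 -0.0079]
 [ 0.0085 -0.0238  0.0026]]
1 114 [[-0.0143  0.0079 -0.0447]
 [-0.0134  0.0163 -0.043 ]
 [-0.0081  0.0238 -0.0213]
 [ 0.028   0.0374  0.0038]
 [ 0.0296  0.0409  0.0057]]
[0.47263276 0.10223648 0.05499441] [0.47016178 0.10216099 0.06260286]
```

```bash
python3 -m crank '[[[-0.3,0,0],0,130],[[0,0,2.4],0,130],[[0,0,0],0,130]]'; python3 -m crank '[[[0,0,0.5],0,130],[[0,0,0],0,130]]'
```

```text
clock: 3.75
position: [0.4729, 0.0718, 0.0664]
ee_rot: [3.14, 0.047, -0.005]
force: [-0.3, 0.5, -2.2]
width: 0.491
clock: 3.95
position: [0.4746, 0.0723, 0.063]
ee_rot: [-3.141, -0.047, -0.0]
force: [-0.1, 0.2, -2.9]
width: 0.487
```

```bash
python3 -m crank '[[[0,0,0.4],0,130],[[0,0,0.4],0,130],[[0,0,0],0,130],[[0,0,0],0,130]]'
python3 - <<'E'
from fit import *
o=monitor.observe();print(o['position'],o['force'],o['ft_torque'])
im,d=snap('wrist','w3.png');np.savez('w3.npz',d=d,im=im)
P=cloud('wrist',d)
im,d=snap('scene');cv2.imwrite('pics/s3.png',cv2.resize(im[170:290,190:350],None,fx=5,fy=5,interpolation=cv2.INTER_CUBIC)[:,:,::-1])
E
```

```text
clock: 4.35
position: [0.4757, 0.0725, 0.0552]
ee_rot: [-3.141, -0.046, -0.004]
force: [3.6, -0.2, 2.5]
width: 0.49
[0.47573863 0.07246205 0.05523252] [ 3.5855127  -0.17461687  2.51033822] [ 0.30082309 -0.83295097 -0.11847528]
```

View pics/w3.png

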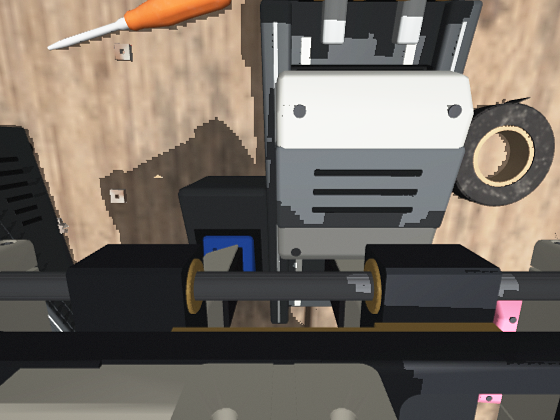

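View pics/s3.png

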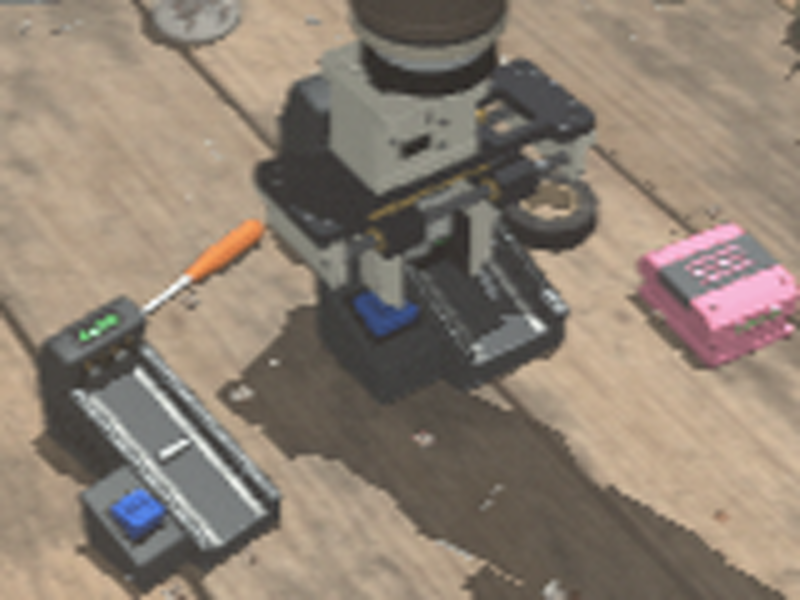

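The pack has come out and stopped against the right finger; its front edge is at about (300,255), and the plungers show behind it. I'll press a little further to be sure the button has bottomed out.

```bash
python3 -m crank '[[[0,0,0.15],0,130],[[0,0,0],0,130],[[0,0,0],0,130],[[0,0,0],0,130]]'
python3 - <<'E'
from fit import *
np.set_printoptions(precision=4,suppress=True)
for k in range(2):
    o=monitor.observe();print(o['clock'],o['position'],o['force'])
    im,d=snap('wrist','w4%d.png'%k);P=cloud('wrist',d)
    q=P[100:135,300:440].reshape(-1,3);q=q[(q[:,2]>.05)];p=[.5313,.042,np.radians(1.75)]
    c,s=np.cos(p[2]),np.sin(p[2]);D=np.c_[(q[:,0]-p[0])*c+(q[:,1]-p[1])*s,-(q[:,0]-p[0])*s+(q[:,1]-p[1])*c,q[:,2]]-H
    print('pack top height over floor',np.median(D@N))
    # rear/front edge of white shell along slope
    for u0 in(330,360,400):
        col=P[:300,u0]; E=np.c_[(col[:,0]-p[0])*c+(col[:,1]-p[1])*s,0*col[:,0],col[:,2]]-H
        h=E@N;t=E@T;m=(h>.038)&(h<.046)&(t<.09)&(t>-.07);print(u0,t[m].min(),t[m].max())
    b=P[(im[...,2].astype(int)>im[...,0]+50)&(P[...,2]>.04)&(P[...,2]<.07)&(P[...,1]<.14)];print('button z',len(b),np.median(b,0))
E
```

```text
clock: 4.85
position: [0.4754, 0.0726, 0.0544]
ee_rot: [-3.141, -0.047, -0.003]
force: [0.6, -1.6, 16.9]
width: 0.489
4.85 [0.4754 0.0726 0.0544] [ 0.6272 -1.5797 16.892 ]
pack top height over floor 0.04129469387717307
330 -0.012050724050387393 0.05771647401124149
360 -0.015924895028091562 0.0571693964384215
400 -0.0021141404821105824 0.05744320759318325
button z 1458 [0.4838 0.0912 0.0545]
4.9 [0.4754 0.0726 0.0544] [ 1.4382 -1.0646 16.6448]
pack top height over floor 0.0413279916659232
330 -0.010636186922315544 0.05799196493018961
360 -0.015588213231689713 0.057022590121426193
400 -0.0014596549370559648 0.05710460850529855
button z 1446 [0.4837 0.0912 0.0544]
```

```bash
python3 -m crank '[[[0,0,0],0,130],[[0,0,0],0,130],[[0,0,0],0,130],[[0,0,0],0,130],[[0,0,0],0,130]]'
```

```text
clock: 5.45
position: [0.4754, 0.0726, 0.0544]
ee_rot: [-3.141, -0.047, -0.003]
force: [0.8, -1.8, 17.2]
width: 0.489
```

View pics/w41.png

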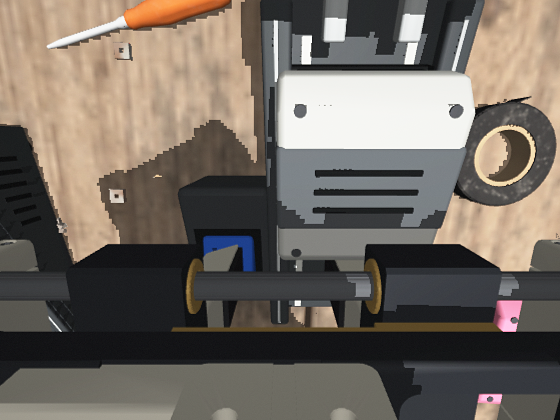

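The button has bottomed: force jumped by about 19 N, and its top is at 0.0545 m. The pack is at rest about 18 mm down the slide. I'll nudge 2 mm uphill to confirm the finger is really touching it.

```bash
cp pics/w41.png /tmp/a.png; python3 -m crank '[[[0.1,0,0],0,130],[[0.1,0,0],0,130],[[0,0,0],0,130],[[0,0,0],0,130],[[0,0,0],0,130]]'
python3 - <<'E'
from fit import *
np.set_printoptions(precision=4,suppress=True)
im,d=snap('wrist','w5.png')
a=cv2.imread('/tmp/a.png');b=cv2.imread('pics/w5.png')
g=lambda i,s:i[s].mean(2).astype(np.float32)
for n,s in dict(pack=np.s_[60:240,290:440],fixed=np.s_[0:55,330:420],dockhousing=np.s_[170:240,180:265]).items(): print(n,cv2.phaseCorrelate(g(a,s),g(b,s)))
o=monitor.observe();print(o['position'],o['force'])
E
python3 -m crank '[[[0,0,0],0,130],[[0,0,0],0,130],[[0,0,0],0,130]]'
```

```text
clock: 5.95
position: [0.4756, 0.0726, 0.0543]
ee_rot: [3.141, 0.048, -0.001]
force: [-5.5, -0.8, 22.5]
width: 0.495
pack ((0.33441018538582057, 0.4274367407097799), 0.9062010765075683)
fixed ((0.5447350254860197, 0.3136712300368032), 1.0313178136613634)
dockhousing ((-0.04348344711434038, 0.09166368738942055), 0.9267455280562977)
[0.4756 0.0726 0.0543] [-6.1836 -0.5312 23.156 ]
clock: 6.3
position: [0.4756, 0.0726, 0.0542]
ee_rot: [3.141, 0.048, -0.001]
force: [-3.9, -0.3, 23.8]
width: 0.485
```

Friction on the button is holding the tool, so I'll ease the downward push slightly and let the nudge act.

```bash
python3 -m crank '[[[0,0,-0.1],0,130],[[0,0,0],0,130],[[0.1,0,0],0,130],[[0,0,0],0,130],[[0,0,0],0,130]]'; python3 -m crank '[[[0,0,0],0,130],[[0,0,0],0,130],[[0,0,0],0,130]]'
python3 - <<'E'
from fit import *
np.set_printoptions(precision=4,suppress=True)
im,d=snap('wrist','w6.png');P=cloud('wrist',d)
a=cv2.imread('/tmp/a.png');b=cv2.imread('pics/w6.png')
g=lambda i,s:i[s].mean(2).astype(np.float32)
for n,s in dict(pack=np.s_[60:240,290:440],fixed=np.s_[0:55,330:420],dockhousing=np.s_[170:240,180:265],tape=np.s_[90:200,480:555]).items(): print(n,cv2.phaseCorrelate(g(a,s),g(b,s)))
o=monitor.observe();print(o['clock'],o['position'],o['force'],o['dq'])
b=P[(im[...,2].astype(int)>im[...,0]+50)&(P[...,2]>.04)&(P[...,2]<.07)&(P[...,1]<.14)];print('button z',len(b),np.median(b,0))
E
```

```text
clock: 6.8
position: [0.4756, 0.0725, 0.0546]
ee_rot: [3.141, 0.048, -0.004]
force: [-5.4, 0.8, 16.5]
width: 0.491
clock: 7.1
position: [0.4756, 0.0726, 0.0546]
ee_rot: [3.141, 0.048, -0.004]
force: [-4.9, -0.5, 17.1]
width: 0.493
pack ((0.14587641901034942, 0.5410547998290411), 0.9006149964509187)
fixed ((0.30039062230826374, 0.7215099263695812), 0.977442897160848)
dockhousing ((-0.07613632912095625, 0.05177831240581554), 0.9495621545815174)
tape ((0.4790835840267036, 0.19159837443604744), 0.9936798566182454)
7.15 [0.4756 0.0725 0.0546] [-5.1202  0.5121 16.3284] [ 0.0009  0.0009 -0.0003  0.0008  0.0011  0.0005  0.0007]
button z 1441 [0.4838 0.0914 0.0544]
```

View pics/w6.png

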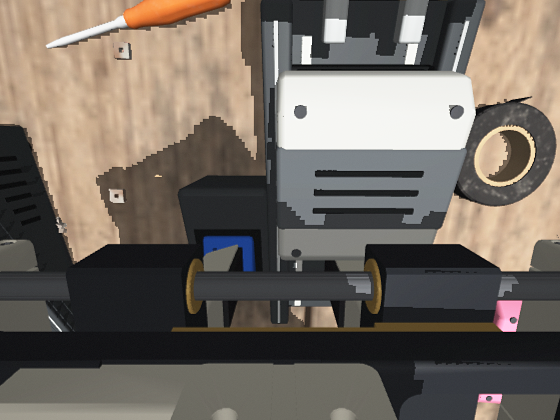

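```bash
python3 -m crank '[[[0,0,-0.1],0,130],[[0,0,0],0,130],[[0,0,-0.05],0,130],[[0,0,0],0,130],[[0,0,0],0,130]]'; python3 -m crank '[[[0,0,0],0,130],[[0,0,0],0,130],[[0,0,0],0,130]]'
python3 - <<'E'
from fit import *
np.set_printoptions(precision=4,suppress=True)
im,d=snap('wrist','w7.png');P=cloud('wrist',d)
a=cv2.imread('/tmp/a.png');b=cv2.imread('pics/w7.png')
g=lambda i,s:i[s].mean(2).astype(np.float32)
for n,s in dict(pack=np.s_[60:240,290:440],fixed=np.s_[0:55,330:420],dockhousing=np.s_[170:240,180:265],tape=np.s_[90:200,480:555]).items(): print(n,cv2.phaseCorrelate(g(a,s),g(b,s)))
o=monitor.observe();print(o['clock'],o['position'],o['force'],o['dq'])
b=P[(im[...,2].astype(int)>im[...,0]+50)&(P[...,2]>.04)&(P[...,2]<.07)&(P[...,1]<.14)];print('button z',len(b),np.median(b,0))
E
```

```text
clock: 7.65
position: [0.4757, 0.0724, 0.0551]
ee_rot: [3.141, 0.048, -0.005]
force: [-6.0, 3.1, 4.3]
width: 0.489
clock: 7.95
position: [0.4757, 0.0724, 0.0551]
ee_rot: [3.141, 0.048, -0.005]
force: [-6.0, 2.2, 3.2]
width: 0.49
pack ((-0.5129230008688239, 0.533633743199232), 0.8622680350409614)
fixed ((-0.43874404354677665, 1.3691101259827079), 0.9476182059888486)
dockhousing ((-0.07155435886709682, 0.09901567635566977), 0.9618415861953924)
tape ((-0.20579441485575245, 0.20144895721405476), 0.9855380766126844)
8.0 [0.4757 0.0724 0.0551] [-5.4191  2.1794  2.8001] [-0.0003 -0.0011  0.0008 -0.0001  0.0002 -0.0002  0.0004]
button z 1438 [0.4838 0.0914 0.0545]
```

```bash
python3 -m crank '[[[0.15,0,0],0,130],[[0,0,0],0,130],[[0,0,0],0,130],[[0,0,0],0,130]]';  python3 - <<'E'
from fit import *
np.set_printoptions(precision=4,suppress=True)
im,d=snap('wrist','w8.png');P=cloud('wrist',d)
p=[.5313,.042,np.radians(1.75)];c,s=np.cos(p[2]),np.sin(p[2])
E=np.stack([(P[...,0]-p[0])*c+(P[...,1]-p[1])*s,-(P[...,0]-p[0])*s+(P[...,1]-p[1])*c,P[...,2]],-1)-H
h=E@N;t=E@T
for u0 in(320,340,360,400):
    m=(h[:300,u0]>.038)&(h[:300,u0]<.046)&(t[:300,u0]<.09)&(t[:300,u0]>-.07);print(u0,t[:300,u0][m].max())
o=monitor.observe();print(o['clock'],o['position'],o['force'])
b=P[(im[...,2].astype(int)>im[...,0]+50)&(P[...,2]>.04)&(P[...,2]<.07)&(P[...,1]<.14)];print('button z',len(b),np.median(b,0))
im,d=snap('scene');cv2.imwrite('pics/s8.png',cv2.resize(im[170:290,190:350],None,fx=5,fy=5,interpolation=cv2.INTER_CUBIC)[:,:,::-1])
E
```

```text
clock: 8.4
position: [0.4768, 0.0722, 0.0551]
ee_rot: [3.14, 0.048, -0.006]
force: [-7.8, 2.5, 4.9]
width: 0.489
320 0.058469127383630394
340 0.05812105854115225
360 0.05836342176784246
400 0.05906228098307022
8.45 [0.4768 0.0722 0.0551] [-7.4429  2.0751  4.9007]
button z 1280 [0.4832 0.091  0.0544]
```

View pics/s8.png

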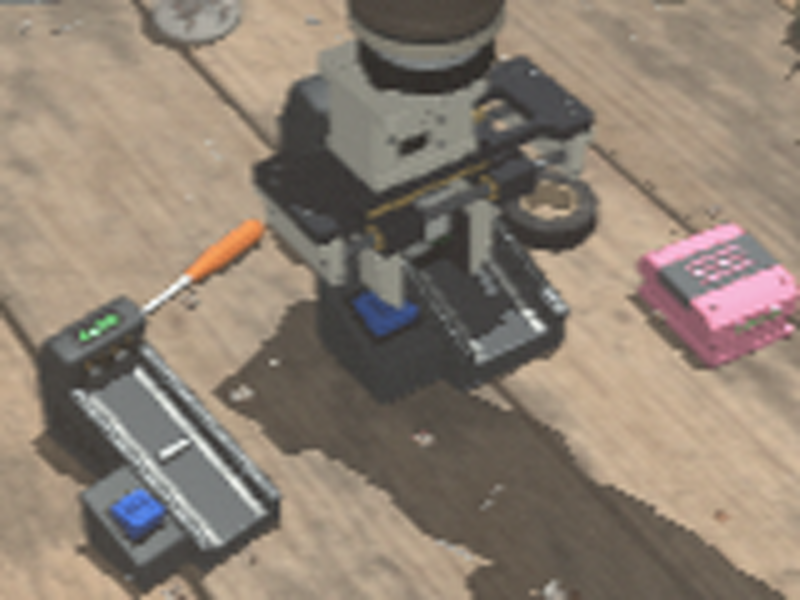

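The pack's rear edge moved about 1 mm uphill as the TCP moved 1.1 mm, so the finger is touching it. I'll add a touch of downward push, let it settle and hand in.

```bash
python3 -m crank '[[[0,0,0.05],0,130],[[0,0,0],0,130],[[0,0,0],0,130],[[0,0,0],0,130],[[0,0,0],0,130]]'; python3 -m crank '[[[0,0,0],0,130],[[0,0,0],0,130],[[0,0,0],0,130],[[0,0,0],0,130],[[0,0,0],0,130]]'
python3 - <<'E'
from fit import *
im,d=snap('wrist','w9.png');P=cloud('wrist',d)
p=[.5313,.042,np.radians(1.75)];c,s=np.cos(p[2]),np.sin(p[2])
E=np.stack([(P[...,0]-p[0])*c+(P[...,1]-p[1])*s,-(P[...,0]-p[0])*s+(P[...,1]-p[1])*c,P[...,2]],-1)-H
h=E@N;t=E@T
for u0 in(320,360,400):
    m=(h[:300,u0]>.038)&(h[:300,u0]<.046)&(t[:300,u0]<.09)&(t[:300,u0]>-.07);print(u0,t[:300,u0][m].max(),np.median(h[100:135,u0]))
print(monitor.observe()['force'],monitor.observe()['position'])
print(workorder.sign_off())
E
```

```text
clock: 9.0
position: [0.4768, 0.0722, 0.0549]
ee_rot: [3.14, 0.048, -0.006]
force: [-8.4, 1.5, 9.1]
width: 0.49
clock: 9.5
position: [0.4768, 0.0722, 0.0549]
ee_rot: [3.14, 0.048, -0.006]
force: [-7.7, 1.6, 9.6]
width: 0.488
320 0.059616810238587434 0.04123754143657117
360 0.05815141093695866 0.04132601030504475
400 0.058634264141682685 0.0413338206353736
[-7.32222109  1.82233716  9.82948558] [0.47683311 0.07222807 0.05490339]
the job is handed in; nothing more can be done
None
```

I pressed the large dock's blue button right down with one finger, and the other finger stopped the grey pack on the slide. I handed the job in at about 9.5 s with that hold kept; it reports no verdict.

Last checks:
- **Button:** the tip is at z = 0.0549 m, the expected fully-down height. The hold presses down with about 12 N, against a 4.4 N spring. The last camera reading of the button top, just before the final small press, was 0.0544 m.
- **Pack:** it is at rest about 15 to 16 mm down the slide. Its top is 41 mm above the slide's floor, so it has not lifted.
- **Finger on the pack:** this is confirmed, because the pack moved about 1 mm uphill when I nudged the finger 1.1 mm.
- **Bystanders:** the tape roll and small screwdriver look unmoved in the pictures. I took no final measurement of the other bystanders, but the arm did not go near them.

One check was unclear. My first uphill nudges moved neither the tool nor the pack, probably because of friction on the firmly pressed button. I eased the downward push and repeated the nudge, and that one gave the result above.

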